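# Trim the strip bay's sprung ballast pan

## Task

Trim the strip bay's ballast scale: thread hexagonal brass rings, one at a time, over the red post of the sprung pan and lower each until it rests on the pan or on the rings below, until the pan, left to itself, has sunk so far that its black pointer stands in the green band. Let each ring down gently, without dropping it, and never press the pan down so far that the pointer passes the red overload line. Leave rings that are not needed lying on the desk, and do not disturb the other things.

Things in the scene. Friction and masses are not known exactly. Their poses are not given: they have to be found in the camera images.
- scale: the ballast scale, bolted down: grey base 120 x 120 x 40 mm high; its round steel pan (68 mm diameter, 6 mm thick) rides on a vertical spring above the base's centre. A white gauge plate 36 mm wide (y +6 to +42 mm) and 102 mm high stands on its +x side, 64 to 68 mm from the pan's axis, with a green band and a thin red overload line below it. Origin: centre of the base's underside, z up, x towards the gauge plate
- pan (a joint): how far the pan has sunk, in m: 0 at its upper stop, grows downwards, lower stop at 0.060. Empty it hangs at 0.003 to 0.010. Spring about 200 N per m, so one ring sinks it by 8 to 11 mm, damped. The pointer stands in the green band between 0.027 and 0.040 and reaches the middle of the red overload line at 0.0525
- pan_top (a point): centre of the pan's upper face, on which the first ring rests (110 mm above the desk at joint value 0; it sinks with the pan)
- post_mean (a point): mean place of the top of the red post: on the pan's axis, 52 mm above its face. The post is round, 10 mm diameter, upright, with a flat top and a 1 mm chamfer. It floats in an oversize hole: its true centre stands 4 to 7 mm off this point in a sideways direction that differs every time and is not measured; friction holds it there until it is pushed sideways with about 2 N
- pointer (a point): the black pointer's tip, carried by the pan, at the gauge plate, 13.5 mm below the pan's face and 74.5 mm from its axis
- band (a point): middle of the green band on the gauge plate, 62.5 mm above the desk; the band is 13 mm high and the red overload line, 3 mm thick, has its middle 44 mm above the desk
- stopwatch: yellow plastic stopwatch, 54 mm diameter, 15 mm high, lying among the rings; to be left alone. Origin: centre of its underside
- cam_key: small brass cam key lying flat, 49 x 26 x 6 mm; to be left alone. Origin: on the desk near its middle
- binoculars: black binoculars lying flat, about 125 x 120 x 55 mm; to be left alone. Origin: on the desk under their middle
- flask: stainless steel flask standing, 72 mm diameter, 232 mm high; to be left alone. Origin: centre of its underside
- ruler: clear acrylic ruler lying flat, 300 x 32 x 4 mm; to be left alone. Origin: centre of its underside, x along it
- ring1: one of four identical-looking hexagonal brass ballast rings (42 mm across flats, 48 mm across corners, plain hexagonal through bore 14 mm across flats, 16 mm thick), lying flat on the desk at the start. Origin: centre of its underside, z up, x square to one pair of flats. About 190 g, but each may weigh 160 to 230 g; the difference cannot be seen
- ring2: one of four identical-looking hexagonal brass ballast rings (42 mm across flats, 48 mm across corners, plain hexagonal through bore 14 mm across flats, 16 mm thick), lying flat on the desk at the start. Origin: centre of its underside, z up, x square to one pair of flats. About 190 g, but each may weigh 160 to 230 g; the difference cannot be seen
- ring3: one of four identical-looking hexagonal brass ballast rings (42 mm across flats, 48 mm across corners, plain hexagonal through bore 14 mm across flats, 16 mm thick), lying flat on the desk at the start. Origin: centre of its underside, z up, x square to one pair of flats. About 190 g, but each may weigh 160 to 230 g; the difference cannot be seen
- ring4: one of four identical-looking hexagonal brass ballast rings (42 mm across flats, 48 mm across corners, plain hexagonal through bore 14 mm across flats, 16 mm thick), lying flat on the desk at the start. Origin: centre of its underside, z up, x square to one pair of flats. About 190 g, but each may weigh 160 to 230 g; the difference cannot be seen
Things that resemble listed ones, but are neither listed nor needed, are in the scene too. What is shaped like the ring4 but orange or turquoise is not meant. Leave any turquoise look-alike of the ring2 alone.

How it is judged:
By the outcome, as a careful person would: the job done as asked, in the order asked, and still so for the second after the job is handed in, with the robot touching nothing.
It also fails if it takes over 72 s, if anything falls off the work surface, if the arm or the gripper's body presses on something with over 40 N, if the wrist force passes 120 N, or if a joint passes its speed limit or range.

## Robot

A 7-joint arm with a two-finger parallel gripper is mounted at the origin on the work surface. World frame = base frame: x ahead of the robot, y to its left, z up, the work surface at z = 0. Lengths are in m, angles in rad, forces in N, time in s.
With the tool pointing down it reaches from about 0.425 to 0.95 m from the base axis. Payload 16.7 kg.
Tool frame: the origin (TCP) lies at the centre of the arm's flange, where the gripper is bolted on; the fingertips stand arm.tcp_to_tips ahead of it and the grasp point (between the pads) lies 180 mm ahead of it (arm.tcp_to_tips is the distance from the TCP to the fingertips, in m); y points along the fingers, x is the direction in which the jaws open and shut, and the axes are right-handed (so a half turn about y gives the same grasp; the last joint's range is limited). The gripper opens to 94 mm and grips with 3 to 60 N. Pads are 16 mm wide; open, the fingers measure 119 mm over their backs; the gripper's body (75 mm by 177 mm) begins 78 mm behind the grasp point.
Start: joints at [-1.423, 0.426, 0.074, 1.606, -0.034, 1.111, -0.067], TCP at [0.198, 0.645, 0.405] pointing down, gripper open.
Joint ranges: [-2.85, 2.85], [-0.5, 2.14], [-1.23, 1.37], [0.21, 2.46], [-1.02, 4.16], [0.16, 2.05], [-2.73, 2.73]. Speed limits (rad/s): [1.89, 1.89, 2.39, 2.39, 3.01, 3.01, 3.01].

## Interface

Orientations are given as a unit quaternion [x, y, z, w].
In Python, from rig import monitor, vision, job, arm gives the robot as it stands.
- The arm moves only by the shell command python3 -m crank 'ROWS' [FORCE]. ROWS is a JSON object of lists of equal length, an entry for each row: "translation": the shift along the tool's x, y, z in mm, a list of three; "angular": the turn, a rotation vector about the tool's x, y, z in rad, a list of three; "claw": the opening in per cent of the stroke, from 0 (shut) to 100 (fully open). In form: {"translation": [[tx, ty, tz], ...], "angular": [[rx, ry, rz], ...], "claw": [claw, ...]}. A call has 1 to 20 rows; each row is the pose to reach, as a shift and turn from the pose measured when the call began, along the tool's axes at that moment; what a row does not reach only later rows make up. A row lasts 1/10 s, in which the tool goes at most 50 mm and 8.59 degrees, less where a joint would pass 70% of its speed; a pose out of reach is approached as far as the arm can. A call with a gripper value outside its range is refused whole. The fingers move at their own pace and stop on an object; FORCE is the grip in N (left out, the last holds). Time passes only in rows, so rows that repeat a pose let the fingers close. It gives the time, the measured TCP pose, the force and the opening at its end, in the units of the state.
- monitor.get_state(): the state, without advancing time (a new reading comes with each control period).
- vision.grab_frame(name): name is "side" or "top"; returns a dict with "image" (420x560x3 uint8, blue, green, red), "depth" (420x560 float32, m along the optical axis (not along the pixel's ray), 0 where there is no reading), "fov_y" (degrees; the focal length in pixels is half the picture's height over the tangent of half this angle, whatever the lens; pixels are square), "cx", "cy" (the principal point, pixels), "cam_to_world" (4x4, takes a point from camera to world coordinates). Camera axes: x right, y down, z forward; pixel columns grow to the right and rows downward; lengths in m; the calibration is good to about 2 mm. A picture is of the moment at which its call begins.
- job.hand_in(): hands the job in, once; it reports no verdict.
The state is a dict: "time_s": time; "joint_pos": joint angles; "joint_velocities": joint speeds; "joint_torque": joint torques, N m; "tool_pos": TCP position; "ee_rot": TCP orientation; "wrist_force": force on the tool from outside, world axes, zero at the start; "moment": the same for the moment, N m; "finger_gap": opening from 0.0 (shut) to 1.0 (fully open).
Only numpy, scipy, OpenCV 4.12 (cv2) and the standard library are available. Lean on these libraries where they do the work, as an engineer would, in place of code of your own. Each camera call takes 0.05 s, during which the arm holds its last target.

## Working session

There is one attempt and no reset: what is moved stays moved. The work goes in short steps, Python scripts to look and compute and a shell command to move; the robot and the scene stay as the last step left them, time stands still between calls to the robot, and variables do not carry over. Pictures are saved under pics/ and viewed, and the job is handed in when it is done.

```bash
ls; mkdir -p pics; python3 - <<'E'
from rig import monitor, vision, arm
import cv2,numpy as np
print(monitor.get_state()); print(arm.tcp_to_tips)
for n in("side","top"):
    f=vision.grab_frame(n); cv2.imwrite(f"pics/{n}0.png",f["image"]); np.savez(f"{n}0.npz",**f); print(n,f["fov_y"],f["cx"],f["cy"],f["cam_to_world"])
E
```

```text
pics
{'time_s': 0.0, 'joint_pos': array([-1.42250108,  0.42670192,  0.07382346,  1.60658189, -0.03408315,
        1.11078128, -0.06710156]), 'joint_velocities': array([-0.00040602,  0.00092474, -0.00062173, -0.0004952 , -0.00010697,
        0.00017818,  0.0005322 ]), 'joint_torque': array([-3.12145086e-03, -9.35803771e+01,  3.66501153e+00, -4.54181564e+01,
       -4.90485679e-02,  2.08206422e-02,  1.12619286e-04]), 'tool_pos': array([0.19800104, 0.64512189, 0.40400579]), 'ee_rot': array([ 0.56892188,  0.41996847, -0.42061855, -0.56836116]), 'wrist_force': array([-0.19812173,  0.27472933,  0.53511942]), 'moment': array([ 0.01602845, -0.02315179, -0.01295254]), 'finger_gap': 0.999884753344017}
0.1992
side 56.783801719915616 284.5796570342697 209.5016642968951 [[ 0.95480015 -0.15054945  0.25630361  0.29341798]
 [-0.29669589 -0.53523892  0.79087979 -0.89556862]
 [ 0.01811715 -0.83117637 -0.55571361  0.72830604]
 [ 0.          0.          0.          1.        ]]
top 42.75334110271981 277.0742243703338 209.91154250281866 [[-0.00347945 -0.99764518  0.06849813  0.47142186]
 [-0.99987769  0.00451533  0.01497373 -0.06847538]
 [-0.01524776 -0.06843765 -0.99753887  1.37697175]
 [ 0.          0.          0.          1.        ]]
```

View pics/side0.png

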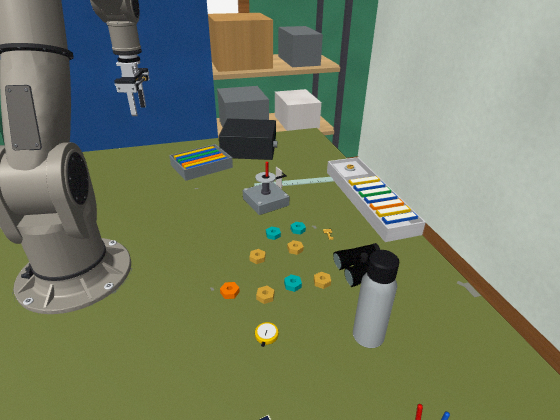

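View pics/top0.png

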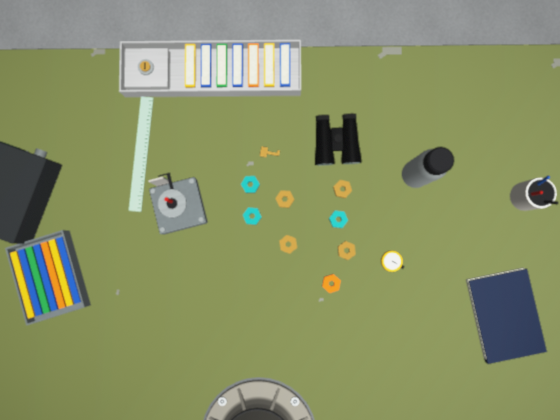

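```bash
cat > h.py <<'E'
import numpy as np, cv2
from scipy.spatial.transform import Rotation as R
def load(n): return dict(np.load(n))
def foc(f): return f["image"].shape[0]/2/np.tan(np.radians(float(f["fov_y"]))/2)
def ray(f,u,v):
    T=f["cam_to_world"]; d=np.array([(u-f["cx"])/foc(f),(v-f["cy"])/foc(f),1.]); return T[:3,3],T[:3,:3]@d
def onz(f,u,v,z):
    o,d=ray(f,u,v); return o+d*(z-o[2])/d[2]
def proj(f,p):
    T=f["cam_to_world"]; c=T[:3,:3].T@(np.asarray(p)-T[:3,3]); return c[:2]/c[2]*foc(f)+[float(f["cx"]),float(f["cy"])]
def pt(f,u,v):
    o,d=ray(f,u,v); return o+d*f["depth"][int(round(v)),int(round(u))]
def blobs(f,lo,hi,mina=20):
    hsv=cv2.cvtColor(f["image"],cv2.COLOR_BGR2HSV); m=cv2.inRange(hsv,lo,hi)
    n,l,s,c=cv2.connectedComponentsWithStats(m); return [(tuple(np.round(c[i],1)),int(s[i,4]),l==i) for i in range(1,n) if s[i,4]>=mina]
def tri(fs,uvs):
    A=[];b=[]
    for f,(u,v) in zip(fs,uvs):
        o,d=ray(f,u,v); d=d/np.linalg.norm(d); P=np.eye(3)-np.outer(d,d); A.append(P);b.append(P@o)
    x=np.linalg.lstsq(np.vstack(A),np.hstack(b),rcond=None)[0]; return x,[np.round(proj(f,x)-uv,2) for f,uv in zip(fs,uvs)]
E
python3 - <<'E'
from h import *
t=load("top0.npz");s=load("side0.npz")
for f,n in((t,"top"),(s,"side")):
  print(n)
  for c,a,m in blobs(f,(8,120,90),(24,255,255),15):
    print(c,a,np.round(onz(f,*c,0.012),4), np.round(pt(f,*c),3))
  print("red")
  for lo,hi in(((0,150,60),(6,255,255)),((174,150,60),(180,255,255))):
   for c,a,m in blobs(f,lo,hi,3): print(c,a,np.round(pt(f,*c),3))
i=t["image"]
cv2.imwrite("pics/t_scale.png",cv2.resize(i[165:245,130:225],None,fx=6,fy=6,interpolation=cv2.INTER_CUBIC))
cv2.imwrite("pics/t_rings.png",cv2.resize(i[140:300,230:410],None,fx=4,fy=4,interpolation=cv2.INTER_CUBIC))
cv2.imwrite("pics/s_scale.png",cv2.resize(s["image"][150:220,230:320],None,fx=7,fy=7,interpolation=cv2.INTER_CUBIC))
E
```

```text
top
(np.float64(252.8), np.float64(44.3)) 27 [0.9983 0.0138 0.012 ] [0.982 0.011 0.053]
(np.float64(144.6), np.float64(65.8)) 70 [0.9435 0.2963 0.012 ] [0.929 0.285 0.053]
(np.float64(252.7), np.float64(85.0)) 29 [0.8902 0.0141 0.012 ] [0.878 0.012 0.05 ]
(np.float64(267.5), np.float64(152.0)) 116 [ 0.7145 -0.0239  0.012 ] [ 0.716 -0.024  0.003]
(np.float64(342.1), np.float64(188.5)) 233 [ 0.6192 -0.2142  0.012 ] [ 0.621 -0.216 -0.003]
(np.float64(284.5), np.float64(198.8)) 223 [ 0.5935 -0.067   0.012 ] [ 0.594 -0.067  0.004]
(np.float64(287.8), np.float64(243.8)) 223 [ 0.4788 -0.0749  0.012 ] [ 0.479 -0.075  0.002]
(np.float64(63.2), np.float64(271.3)) 78 [0.411  0.4971 0.012 ] [0.412 0.484 0.043]
(np.float64(53.3), np.float64(274.5)) 603 [0.4029 0.5223 0.012 ] [0.405 0.508 0.045]
(np.float64(346.2), np.float64(250.0)) 231 [ 0.4626 -0.2227  0.012 ] [ 0.463 -0.224  0.   ]
(np.float64(21.6), np.float64(284.8)) 186 [0.3771 0.6028 0.012 ] [0.379 0.589 0.041]
(np.float64(331.0), np.float64(283.1)) 280 [ 0.3794 -0.1834  0.012 ] [ 0.379 -0.184  0.008]
red
(np.float64(536.9), np.float64(192
[... 779 characters left out ...]
717 -0.029  0.006]
(np.float64(294.8), np.float64(246.8)) 185 [ 0.5946 -0.0702  0.012 ] [ 0.592 -0.078  0.018]
(np.float64(257.0), np.float64(255.9)) 193 [ 0.4796 -0.0791  0.012 ] [ 0.478 -0.087  0.019]
(np.float64(321.9), np.float64(279.7)) 233 [ 0.6198 -0.2184  0.012 ] [ 0.617 -0.225  0.019]
(np.float64(229.3), np.float64(290.0)) 279 [ 0.3809 -0.1874  0.012 ] [ 0.38  -0.192  0.017]
(np.float64(264.9), np.float64(294.2)) 257 [ 0.4634 -0.2265  0.012 ] [ 0.466 -0.217  0.002]
(np.float64(268.8), np.float64(338.5)) 76 [ 0.4376 -0.3576  0.012 ] [ 0.437 -0.359  0.014]
red
(np.float64(266.5), np.float64(169.2)) 31 [0.582 0.197 0.131]
(np.float64(418.8), np.float64(411.8)) 78 [ 0.594 -0.653  0.147]
```

View pics/t_scale.png

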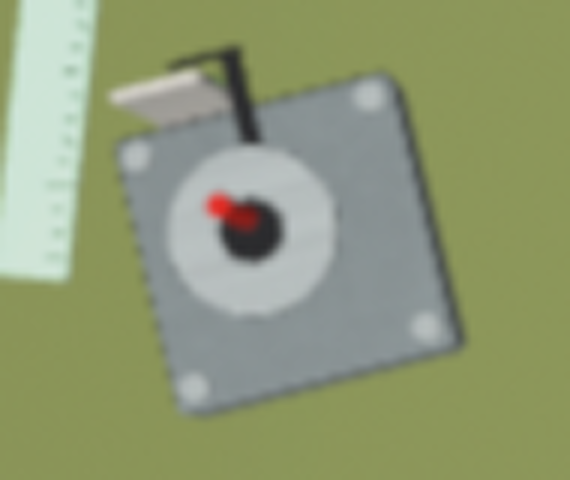

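View pics/t_rings.png

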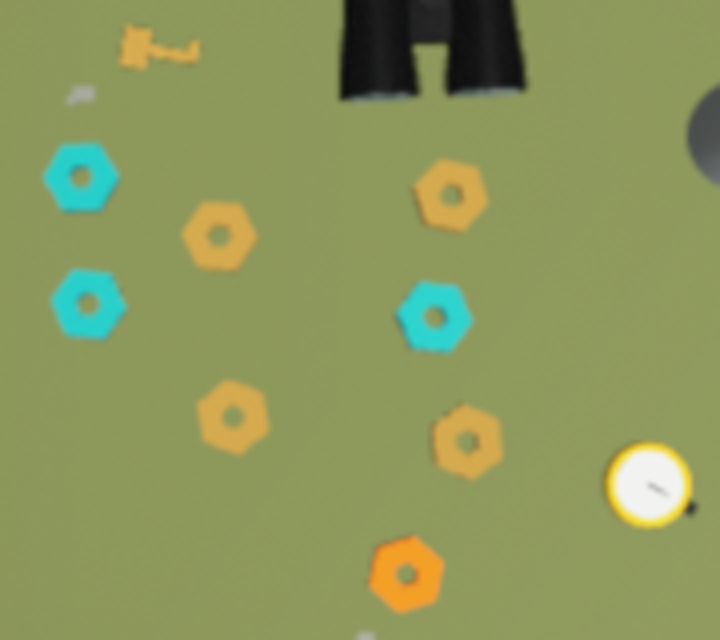

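View pics/s_scale.png

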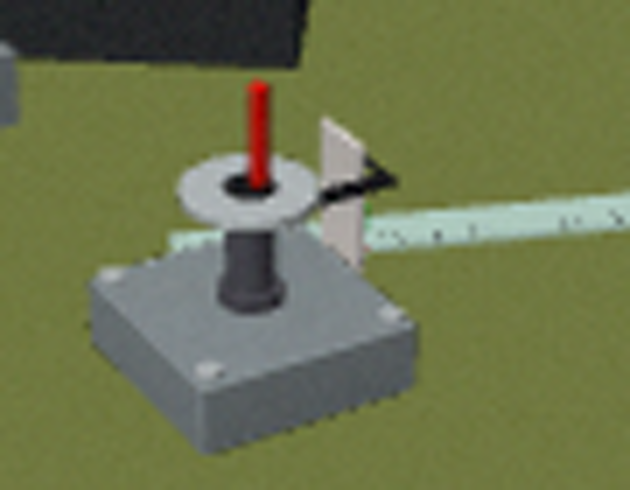

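```bash
cat >> h.py <<'E'
from scipy.optimize import minimize, least_squares
def hexv(r_flat,yaw): # flats normal at yaw
    a=yaw+np.radians(30+60*np.arange(6)); return np.c_[np.cos(a),np.sin(a)]*(r_flat/np.cos(np.pi/6))
S=8
def render(f,c,z0,yaw,box,h=.016,bore=True):
    u0,v0,u1,v1=box
    im=np.zeros(((v1-v0)*S,(u1-u0)*S),np.float32)
    P=hexv(.021,yaw); pts=np.array([proj(f,[c[0]+p[0],c[1]+p[1],z]) for z in(z0,z0+h) for p in P])
    k=lambda q:np.round(((q-[u0,v0]+.5)*S)*16).astype(np.int32)
    cv2.fillConvexPoly(im,cv2.convexHull(k(pts)),1.,shift=4)
    if bore:
        B=hexv(.007,yaw); m=np.ones_like(im)
        for z in(z0,z0+h):
            q=np.zeros_like(im); cv2.fillConvexPoly(q,k(np.array([proj(f,[c[0]+p[0],c[1]+p[1],z]) for p in B])),1.,shift=4); m*=q
        im*=1-m
    return cv2.resize(im,(u1-u0,v1-v0),interpolation=cv2.INTER_AREA)
def brass(f):
    b,g,r=[f["image"][...,i].astype(np.float32) for i in range(3)]
    return np.clip((r-g)/45,0,1.2)
def fitring(fs,c,z0=0.,yaw=None,pad=18):
    obs=[]
    for f in fs:
        u,v=proj(f,[c[0],c[1],z0+.008]); box=(int(u)-pad,int(v)-pad,int(u)+pad,int(v)+pad)
        w=brass(f)[box[1]:box[3],box[0]:box[2]]; obs.append((f,box,cv2.GaussianBlur(w/max(np.percentile(w,90),.1),(0,0),.6)))
    def cost(x):
        return sum(((cv2.GaussianBlur(render(f,x[:2],z0,x[2]*10,b),(0,0),1.)-w)**2).sum() for f,b,w in obs)
    best=None
    for y in ([yaw] if yaw is not None else np.radians([0,15,30,45])):
        r=minimize(cost,[c[0],c[1],y/10],method="Nelder-Mead",options=dict(initial_simplex=[[c[0],c[1],y/10],[c[0]+.004,c[1],y/10],[c[0],c[1]+.004,y/10],[c[0],c[1],y/10+.015]],xatol=1e-5,fatol=1e-3))
        if best is None or r.fun<best.fun: best=r
    x=best.x; return x[0],x[1],np.degrees(x[2]*10)%60,best.fun
E
python3 - <<'E'
from h import *
t=load("top0.npz");s=load("side0.npz")
print(tri([t,s],[(166.2,199.0),(266.7,162.2)]))
for c in [(.5935,-.067),(.4788,-.0749),(.6192,-.2142),(.4626,-.2227)]:
    for fs in([t],[s],[t,s]): print([round(float(v),4) for v in fitring(fs,c)])
# base corners (screws excluded): gray base top
i=t["image"]; hsv=cv2.cvtColor(i,cv2.COLOR_BGR2HSV)
m=cv2.inRange(hsv,(80,15,60),(130,90,190)); m[:165]=0;m[245:]=0;m[:,:148]=0;m[:,212:]=0
c=max(cv2.findContours(m,0,2)[0],key=cv2.contourArea); r=cv2.minAreaRect(c); print(r)
for q in cv2.boxPoints(r): print(np.round(onz(t,*q,.04),4))
print(np.round(onz(t,*r[0],.04),4))
E
```

```text
(array([0.58341935, 0.20426647, 0.15261327]), [array([ 0.18, -0.71]), array([-0.52,  0.02])])
[0.5944, -0.0666, 55.9196, 1.8377]
[0.5962, -0.0652, 55.4305, 6.8284]
[0.5948, -0.0664, 54.7938, 11.2281]
[0.4789, -0.0748, 38.9079, 1.6399]
[0.4807, -0.0733, 40.4462, 5.5206]
[0.4795, -0.0746, 39.0139, 9.6349]
[0.6197, -0.2145, 46.4511, 2.6223]
[0.6218, -0.2135, 43.3021, 4.1442]
[0.6206, -0.2143, 44.6804, 9.9289]
[0.4625, -0.2229, 34.8201, 2.4156]
[0.4645, -0.2216, 37.5645, 4.3099]
[0.4632, -0.2226, 37.2609, 9.9187]
((177.61766052246094, 205.47059631347656), (46.80937194824219, 47.051910400390625), 75.96376037597656)
[0.6187 0.2732 0.04  ]
[0.647  0.1583 0.04  ]
[0.5326 0.1291 0.04  ]
[0.5045 0.2432 0.04  ]
[0.5755 0.2009 0.04  ]
```

```bash
cat >> h.py <<'E'
def plan(st,target,jaw_deg,tip=None):
    """target grasp point world, jaw axis direction deg (mod 180). prints shift in mm tool axes & rot about tool y (down)"""
    q=R.from_quat(st["ee_rot"]); M=q.as_matrix()
    cur=np.degrees(np.arctan2(M[1,0],M[0,0])); d=(jaw_deg-cur+90)%180-90
    tcp=np.asarray(target)+[0,0,.18]
    print("tool x",M[:,0].round(3),"y",M[:,1].round(3),"z",M[:,2].round(3),"jawdeg",round(cur,2))
    print("shift mm",(M.T@(tcp-st["tool_pos"])*1e3).round(1)," rot_y",round(np.radians(-d),4),"deg ccw",round(d,2))
    Rt=R.from_euler("z",d,degrees=True)*R.from_matrix(np.c_[[np.cos(np.radians(cur)),np.sin(np.radians(cur)),0],[0,0,-1],np.cross([np.cos(np.radians(cur)),np.sin(np.radians(cur)),0],[0,0,-1])])
    print("rotvec exact",(q.inv()*Rt).as_rotvec().round(4))
E
python3 - <<'E'
from h import *
from rig import monitor
st=monitor.get_state()
for j in(55.5,-4.5,115.5): plan(st,[.5948,-.0664,.09],j)
E
```

```text
tool x [ 0.293  0.956 -0.001] y [-0.    -0.001 -1.   ] z [-0.956  0.293 -0.   ] jawdeg 72.94
shift mm [-563.6  134.8 -588.1]  rot_y 0.3043 deg ccw -17.44
rotvec exact [ 3.000e-04  3.043e-01 -1.200e-03]
tool x [ 0.293  0.956 -0.001] y [-0.    -0.001 -1.   ] z [-0.956  0.293 -0.   ] jawdeg 72.94
shift mm [-563.6  134.8 -588.1]  rot_y 1.3515 deg ccw -77.44
rotvec exact [ 9.0000e-04  1.3515e+00 -1.0000e-03]
tool x [ 0.293  0.956 -0.001] y [-0.    -0.001 -1.   ] z [-0.956  0.293 -0.   ] jawdeg 72.94
shift mm [-563.6  134.8 -588.1]  rot_y -0.7429 deg ccw 42.56
rotvec exact [-4.000e-04 -7.429e-01 -1.200e-03]
```

```bash
python3 -m crank '{"translation":[[-50,0,0],[-90,10,-45],[-130,20,-80],[-160,20,-115],[-190,20,-150],[-225,20,-185],[-260,20,-225],[-295,30,-265],[-330,40,-305],[-365,50,-345],[-400,60,-385],[-435,70,-425],[-470,80,-465],[-505,95,-510],[-535,110,-550],[-563.6,134.8,-588.1],[-563.6,134.8,-588.1],[-563.6,134.8,-588.1],[-563.6,134.8,-588.1]],"angular":[[0,0.1,0],[0,0.2,0],[0,0.304,0],[0,0.304,0],[0,0.304,0],[0,0.304,0],[0,0.304,0],[0,0.304,0],[0,0.304,0],[0,0.304,0],[0,0.304,0],[0,0.304,0],[0,0.304,0],[0,0.304,0],[0,0.304,0],[0,0.304,-0.001],[0,0.304,-0.001],[0,0.304,-0.001],[0,0.304,-0.001]],"claw":[68,68,68,68,68,68,68,68,68,68,68,68,68,68,68,68,68,68,68]}' 25; python3 - <<'E'
from h import *
from rig import monitor
st=monitor.get_state(); plan(st,[.5948,-.0664,.0215],55.5)
print(st["joint_pos"],st["time_s"],st["finger_gap"])
E
```

```text
time_s: 2.0
tool_pos: [0.5946, -0.0674, 0.269]
ee_rot: [-0.626, -0.328, 0.329, 0.626]
wrist_force: [-1.1, 0.1, 0.1]
finger_gap: 0.678
tool x [ 0.568  0.823 -0.002] y [-0.002 -0.001 -1.   ] z [-0.823  0.568  0.001] jawdeg 55.4
shift mm [ 1.  67.5  0.4]  rot_y -0.0018 deg ccw 0.1
rotvec exact [-0.0009 -0.0018 -0.0017]
[-0.35822458  0.49690652  0.47259386  1.91633906 -0.30571439  0.80085649
  1.24759478] 2.0 0.6780918851472789
```

```bash
python3 -m crank '{"translation":[[1,40,0.4],[1,60,0.4],[1,67.3,0.4],[1,67.3,0.4],[1,67.3,0.4],[1,67.3,0.4],[1,67.3,0.4],[1,67.3,0.4]],"angular":[[-0.001,-0.002,-0.0017],[-0.001,-0.002,-0.0017],[-0.001,-0.002,-0.0017],[-0.001,-0.002,-0.0017],[-0.001,-0.002,-0.0017],[-0.001,-0.002,-0.0017],[-0.001,-0.002,-0.0017],[-0.001,-0.002,-0.0017]],"claw":[68,68,68,42,42,42,42,42]}' 10; python3 - <<'E'
from h import *
from rig import monitor
st=monitor.get_state(); plan(st,[.5948,-.0664,.0215],55.5)
print(st["wrist_force"],st["finger_gap"]*94)
E
```

```text
time_s: 2.8
tool_pos: [0.5951, -0.0664, 0.2029]
ee_rot: [0.626, 0.33, -0.329, -0.626]
wrist_force: [-1.9, 1.4, 8.5]
finger_gap: 0.446
tool x [0.566 0.824 0.001] y [ 0.002  0.    -1.   ] z [-0.824  0.566 -0.001] jawdeg 55.51
shift mm [-0.2  1.4  0.3]  rot_y 0.0002 deg ccw -0.01
rotvec exact [0.0011 0.0002 0.0013]
[-1.86950686  1.3744968   8.54101684] 41.88010456395645
```

```bash
python3 -m crank '{"translation":[[0,0,0],[0,0,0],[0,0.5,0],[0,0.5,0],[0,0.5,0],[0,0.5,0],[0,0.5,0],[0,0.5,0],[0,0.5,0],[0,0.5,0],[0,0.5,0],[0,0.5,0],[0,0.5,0],[0,0.5,0],[0,0.5,0],[0,0.5,0]],"angular":[[0,0,0],[0,0,0],[0,0.14,0],[0,0.28,0],[0,0.42,0],[0,0.56,0],[0,0.7,0],[0,0.84,0],[0,0.98,0],[0,1.047,0],[0,1.047,0],[0,1.047,0],[0,1.047,0],[0,1.047,0],[0,1.047,0],[0,1.047,0]],"claw":[62,62,62,62,62,62,62,62,62,62,62,42,42,42,42,42]}' 10; python3 - <<'E'
from h import *
from rig import monitor,vision
st=monitor.get_state(); plan(st,[.5948,-.0664,.0215],-4.5)
print(st["wrist_force"],st["finger_gap"]*94,st["joint_pos"])
f=vision.grab_frame("side"); np.savez("side1.npz",**f)
print([round(float(v),4) for v in fitring([f],(.5948,-.0664))])
cv2.imwrite("pics/side1.png",cv2.resize(f["image"][180:300,230:370],None,fx=5,fy=5,interpolation=cv2.INTER_CUBIC))
E
```

```text
time_s: 4.4
tool_pos: [0.5952, -0.0664, 0.2025]
ee_rot: [-0.706, 0.027, -0.028, 0.707]
wrist_force: [0.7, 0.4, 1.7]
finger_gap: 0.446
tool x [ 0.997 -0.078  0.002] y [ 0.002  0.001 -1.   ] z [0.078 0.997 0.001] jawdeg -4.46
shift mm [-0.4  1.  -0. ]  rot_y 0.0007 deg ccw -0.04
rotvec exact [-0.0008  0.0007  0.0018]
[0.74470982 0.39899701 1.68469961] 41.95221088313975 [-0.50523735  0.66845372  0.68719041  1.95532688 -0.62481552  0.73868008
  0.47817137]
[0.5976, -0.0643, 41.6467, 10.8396]
```

View pics/side1.png

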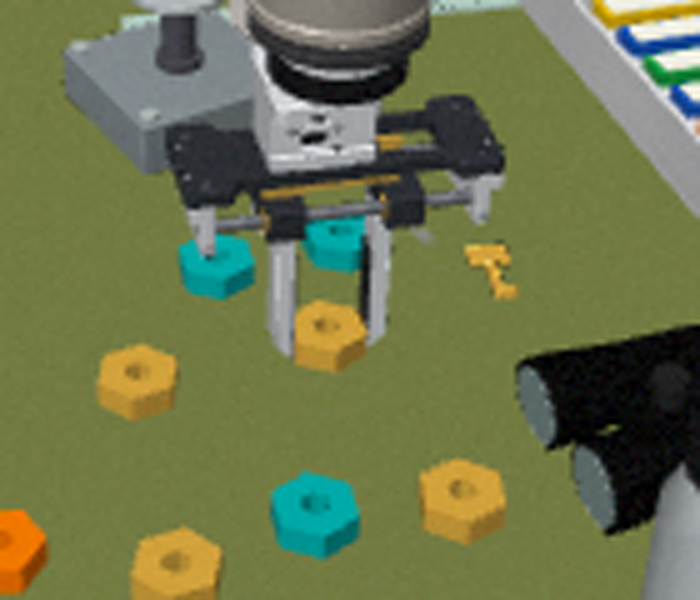

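```bash
cat >> h.py <<'E'
def fitheld(f,c,z0,yaw,pad=20,dbg=None):
    u,v=proj(f,[c[0],c[1],z0+.008]); box=(int(u)-pad,int(v)-pad,int(u)+pad,int(v)+pad)
    sl=(slice(box[1],box[3]),slice(box[0],box[2]))
    w=brass(f)[sl]; w=w/max(np.percentile(w,93),.1)
    hsv=cv2.cvtColor(f["image"],cv2.COLOR_BGR2HSV)[sl]
    bad=((hsv[...,1]<75)|(hsv[...,2]<45)).astype(np.uint8)
    bad=cv2.morphologyEx(bad,cv2.MORPH_OPEN,np.ones((3,3),np.uint8)); W=1-cv2.dilate(bad,np.ones((3,3),np.uint8)).astype(np.float32)
    w=cv2.GaussianBlur(w,(0,0),.6)
    def cost(x): return (((cv2.GaussianBlur(render(f,x[:2],z0,yaw,box),(0,0),1.)-w)**2)*W).sum()
    r=minimize(cost,c[:2],method="Nelder-Mead",options=dict(initial_simplex=[[c[0],c[1]],[c[0]+.005,c[1]],[c[0],c[1]+.005]],xatol=1e-5,fatol=1e-3))
    if dbg: cv2.imwrite(dbg,cv2.resize(np.hstack([w*200,render(f,r.x,z0,yaw,box)*200,W*200]),None,fx=6,fy=6,interpolation=cv2.INTER_NEAREST))
    return r.x,r.fun
E
python3 - <<'E'
from h import *
s0=load("side0.npz");s1=load("side1.npz")
print(fitheld(s0,(.5948,-.0664),0,np.radians(55.5)))
print(fitheld(s1,(.5948,-.0664),0,np.radians(55.54),dbg="pics/d1.png"))
E
```

```text
(array([ 0.59631955, -0.06480068]), np.float64(4.199072360992432))
(array([ 0.59574085, -0.06390821]), np.float64(3.2761478424072266))[ WARN:0@1.458] global loadsave.cpp:1063 imwrite_ Unsupported depth image for selected encoder is fallbacked to CV_8U.
```

View pics/d1.png

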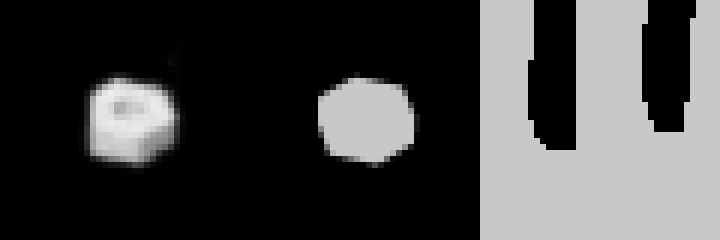

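```bash
cat >> h.py <<'E'
def shifted(f,d):
    g=dict(f); T=np.array(f["cam_to_world"]); T[:2,3]+=d; g["cam_to_world"]=T; return g
BT=(.0018,-.0005); BS=(-.0001,-.0023)
def fitpost(fs,p,rings_h=0.,free=(0,1,2)):
    obs=[]
    for f in fs:
        u,v=proj(f,np.array(p)-[0,0,.026]); b=(int(u)-16,int(v)-18,int(u)+16,int(v)+18)
        im=f["image"][b[1]:b[3],b[0]:b[2]].astype(np.float32); r=im[...,2]; o=np.clip((r-np.maximum(im[...,0],im[...,1]))/np.maximum(r,40)/.75,0,1)
        obs.append((f,b,cv2.GaussianBlur(o,(0,0),.5)))
    th=np.radians(np.arange(0,360,20))
    def rend(f,b,x):
        im=np.zeros(((b[3]-b[1])*S,(b[2]-b[0])*S),np.float32)
        L=[(0,.004),(.001,.005),(.052-rings_h,.005)]
        pts=np.array([proj(f,[x[0]+r*np.cos(a),x[1]+r*np.sin(a),x[2]-d]) for d,r in L for a in th])
        k=np.round((pts-[b[0],b[1]]+.5)*S*16).astype(np.int32); cv2.fillConvexPoly(im,cv2.convexHull(k),1.,shift=4)
        return cv2.GaussianBlur(cv2.resize(im,None,fx=1/S,fy=1/S,interpolation=cv2.INTER_AREA),(0,0),.8)
    p=np.array(p,float)
    def full(q): x=p.copy(); x[list(free)]=q; return x
    cost=lambda q:sum(((rend(f,b,full(q))-o)**2).sum() for f,b,o in obs)
    q0=p[list(free)]
    r=minimize(cost,q0,method="Nelder-Mead",options=dict(initial_simplex=np.vstack([q0]+[q0+np.eye(len(q0))[i]*.005 for i in range(len(q0))]),xatol=1e-5,fatol=1e-4))
    return full(r.x),r.fun
E
python3 - <<'E'
from h import *
t=shifted(load("top0.npz"),BT);s=shifted(load("side0.npz"),BS)
p=(.583,.204,.153)
print(fitpost([t,s],p)); print("t",fitpost([t],p)); print("s", fitpost([s],p))
for z in(.150,.153,.156,.159): print(z,fitpost([t],(.583,.204,z),free=(0,1)),fitpost([s],(.583,.204,z),free=(0,1)))
# pan height by depth & base corner recheck
print(np.round(onz(t,177.62,205.47,.04),4))
for (u,v) in((165,210),(178,212),(180,195),(172,213)): print("pan",np.round(pt(t,u,v),4))
for (u,v) in((190,220),(200,205),(165,225)): print("base",np.round(pt(t,u,v),4))
E
```

```text
(array([0.58387206, 0.20433957, 0.15324035]), np.float64(2.07778263092041))
t (array([0.58319812, 0.20398758, 0.1549028 ]), np.float64(0.5184645652770996))
s (array([0.58382808, 0.20221818, 0.15449671]), np.float64(1.0312358140945435))
0.15 (array([0.58361591, 0.20503705, 0.15      ]), np.float64(0.5132744312286377)) (array([0.58589282, 0.21012118, 0.15      ]), np.float64(1.1095662117004395))
0.153 (array([0.5833589, 0.2044238, 0.153    ]), np.float64(0.5196755528450012)) (array([0.58449854, 0.20483606, 0.153     ]), np.float64(1.042004108428955))
0.156 (array([0.58307036, 0.20374728, 0.156     ]), np.float64(0.5216809511184692)) (array([0.58304399, 0.19917982, 0.156     ]), np.float64(1.0013365745544434))
0.159 (array([0.58291365, 0.20335888, 0.159     ]), np.float64(0.5172746181488037)) (array([0.58168258, 0.19406997, 0.159     ]), np.float64(0.9765666723251343))
[0.5773 0.2004 0.04  ]
pan [0.5618 0.2181 0.1016]
pan [0.5568 0.1866 0.1032]
pan [0.5972 0.1817 0.1056]
pan [0.5546 0.2015 0.1005]
base [0.5404 0.168  0.0457]
base [0.5784 0.1445 0.0377]
base [0.5286 0.2322 0.0372]
```

```bash
python3 -m crank '{"translation":[[0,-20,0],[0,-60,0],[0,-100,10],[-15,-140,45],[-30,-165,85],[-50,-172,125],[-70,-172,165],[-90,-172,200],[-105,-172,235],[-117,-172,262],[-117,-172,262],[-117,-172,262],[-117,-172,262]],"angular":[[0,0,0],[0,0,0.001],[0,0,0.002],[0,0,0.002],[0,0,0.002],[0,0,0.002],[0,0,0.002],[0,0,0.002],[0,0,0.002],[0,0,0.002],[0,0,0.002],[0,0,0.002],[0,0,0.002]],"claw":[40,40,40,40,40,40,40,40,40,40,40,40,40]}' 20; cat > look.py <<'E'
import sys
from h import *
from rig import monitor,vision
n=sys.argv[1]; h0=float(sys.argv[2]) # tcp z with ring bottom at 0
f=vision.grab_frame("side"); np.savez(f"side{n}.npz",**f); st=monitor.get_state()
M=R.from_quat(st["ee_rot"]).as_matrix(); g=st["tool_pos"]+M[:,1]*(h0-.008); z0=g[2]-.008
yaw=np.arctan2(M[1,0],M[0,0])
print("t",st["time_s"],"tcp",st["tool_pos"].round(4),"ring arm xy",g.round(4),"ring bottom",round(z0,4),"yaw",round(np.degrees(yaw),2),"F",st["wrist_force"].round(2),"gap",round(st["finger_gap"]*94,2))
c,e=fitheld(f,g,z0,yaw,dbg=f"pics/d{n}.png"); print("ring side raw",c.round(4),"bias",((c-g[:2])*1e3).round(2),round(float(e),2))
u,v=proj(f,[.5,.2,.14]) ; u,v=int(u),int(v)
cv2.imwrite(f"pics/side{n}.png",cv2.resize(f["image"][90:230,200:340],None,fx=5,fy=5,interpolation=cv2.INTER_CUBIC))
E
python3 look.py 2 .2025
```

```text
time_s: 5.75
tool_pos: [0.4988, 0.2027, 0.3745]
ee_rot: [-0.706, 0.028, -0.028, 0.707]
wrist_force: [-0.2, -1.0, -2.7]
finger_gap: 0.447
t 5.8 tcp [0.4989 0.2025 0.3745] ring arm xy [0.4989 0.2026 0.18  ] ring bottom 0.172 yaw -4.57 F [-0.03 -0.35 -1.75] gap 41.7
ring side raw [0.499  0.2053] bias [0.11 2.71] 35.44[ WARN:0@1.951] global loadsave.cpp:1063 imwrite_ Unsupported depth image for selected encoder is fallbacked to CV_8U.
```

View pics/side2.png

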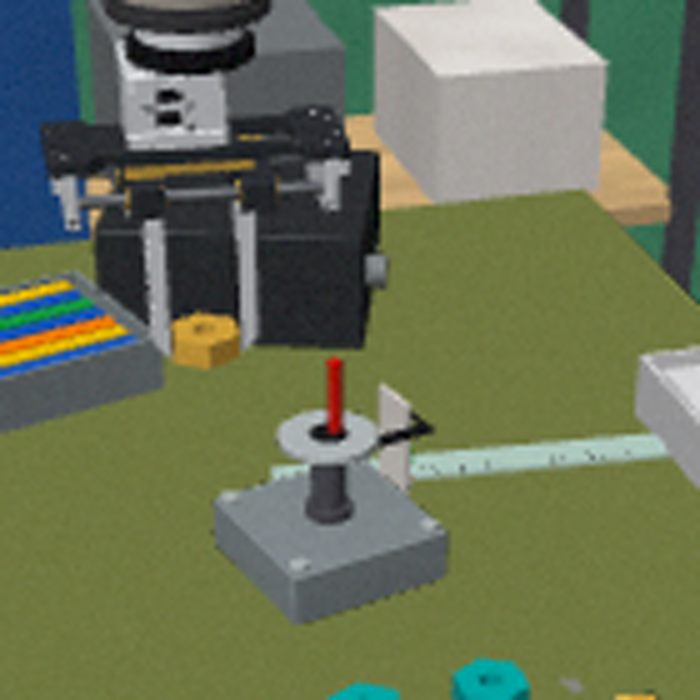

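View pics/d2.png

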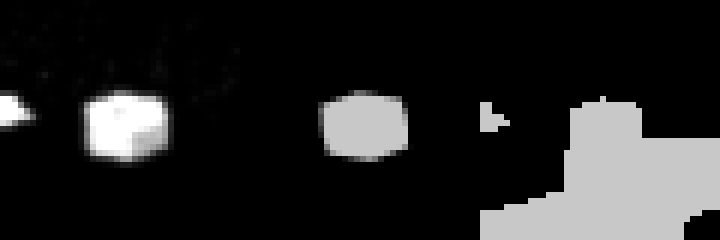

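```bash
python3 -m crank '{"translation":[[30,0,3],[60,0,6],[80,0,8],[84.5,5,8.4],[84.5,14,8.4],[84.5,14,8.4],[84.5,14,8.4]],"angular":[[0,0,0],[0,0,0],[0,0,0],[0,0,0],[0,0,0],[0,0,0],[0,0,0]],"claw":[40,40,40,40,40,40,40]}' 20;python3 look.py 3 .2025 2>/dev/null
```

```text
time_s: 6.5
tool_pos: [0.5831, 0.204, 0.3602]
ee_rot: [-0.706, 0.029, -0.028, 0.707]
wrist_force: [-0.6, -0.2, -1.3]
finger_gap: 0.443
t 6.55 tcp [0.5833 0.2042 0.3606] ring arm xy [0.5832 0.2043 0.1661] ring bottom 0.1581 yaw -4.56 F [ 0.36  0.47 -0.72] gap 41.46
ring side raw [0.5821 0.2033] bias [-1.11 -1.03] 55.22
```

View pics/side3.png

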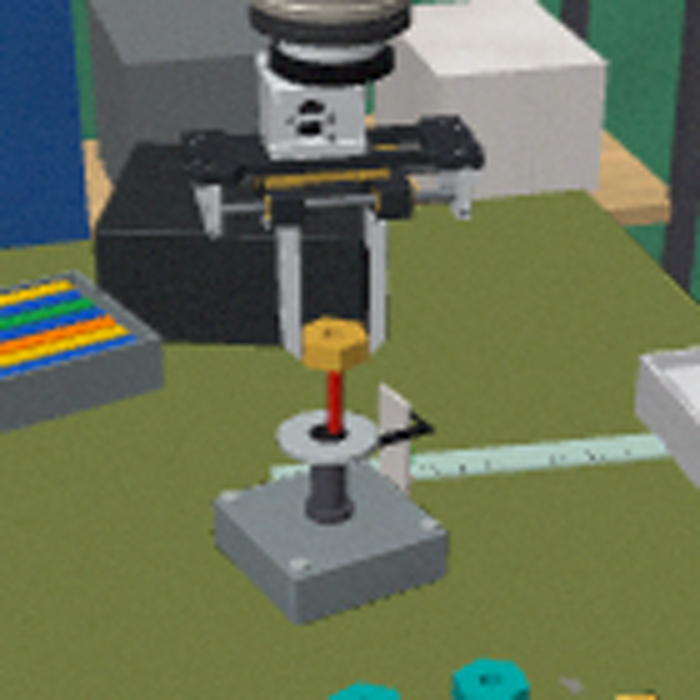

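```bash
python3 -m crank '{"translation":[[0.4,4,0],[0.4,8,0],[0.4,12,0],[0.4,14,0],[0.4,14,0]],"angular":[[0,0,0],[0,0,0],[0,0,0],[0,0,0],[0,0,0]],"claw":[40,40,40,40,40]}' 20;python3 look.py 4 .2025 2>/dev/null
```

```text
time_s: 7.05
tool_pos: [0.5835, 0.2042, 0.3462]
ee_rot: [-0.706, 0.028, -0.028, 0.707]
wrist_force: [0.5, 0.4, -1.4]
finger_gap: 0.445
t 7.1 tcp [0.5836 0.2041 0.3465] ring arm xy [0.5835 0.2042 0.152 ] ring bottom 0.144 yaw -4.56 F [-0.13 -0.09 -0.67] gap 41.81
ring side raw [0.5825 0.2032] bias [-1.08 -0.99] 36.24
```

View pics/side4.png

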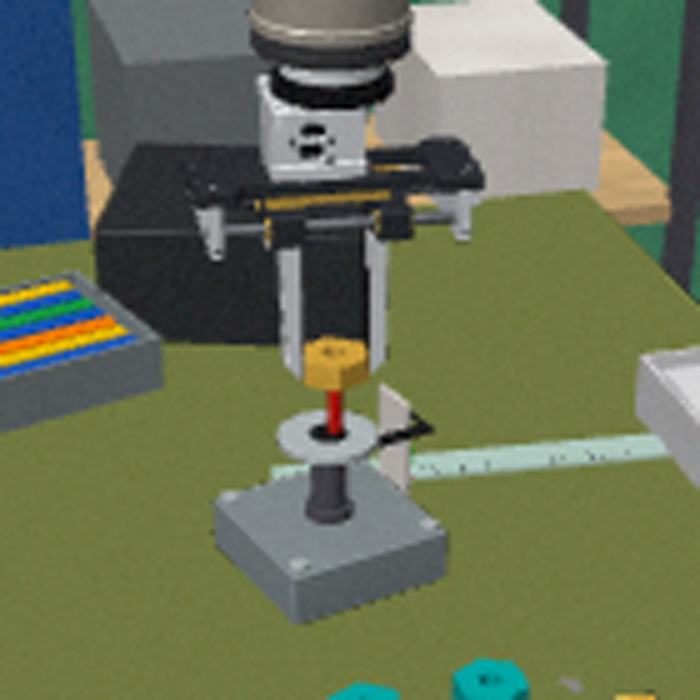

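```bash
python3 -m crank '{"translation":[[0.2,8,0],[0.2,16,0],[0.2,24,0],[0.2,31,0],[0.2,36,0],[0.2,36,0]],"angular":[[0,0,0],[0,0,0],[0,0,0],[0,0,0],[0,0,0],[0,0,0]],"claw":[40,40,40,40,40,40]}' 20;python3 look.py 5 .2025 2>/dev/null
```

```text
time_s: 7.7
tool_pos: [0.5836, 0.2041, 0.3096]
ee_rot: [0.707, -0.029, 0.028, -0.706]
wrist_force: [-1.1, -0.1, -2.2]
finger_gap: 0.446
t 7.75 tcp [0.5838 0.2041 0.3101] ring arm xy [0.5836 0.2041 0.1156] ring bottom 0.1076 yaw -4.57 F [-0.12 -0.17 -1.66] gap 41.89
ring side raw [0.5864 0.2138] bias [2.77 9.63] 43.18
```

View pics/side5.png

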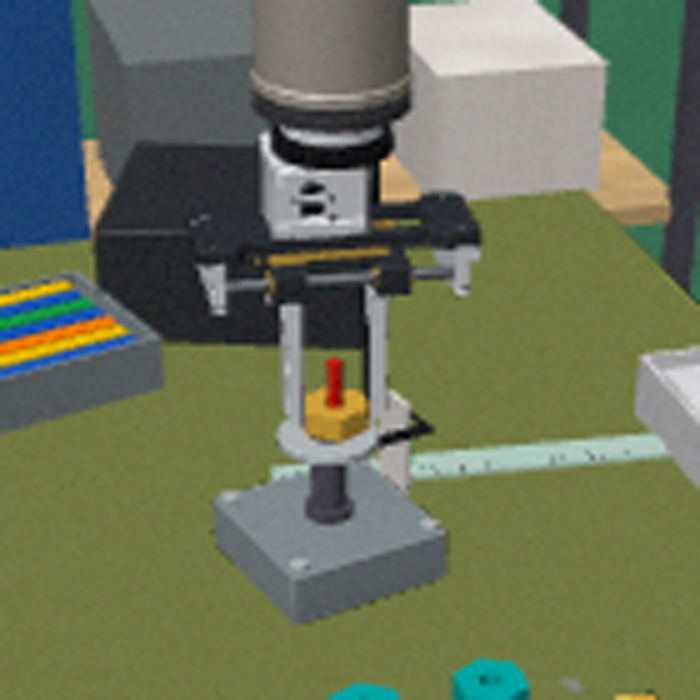

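```bash
python3 -m crank '{"translation":[[0,1.5,0],[0,3,0],[0,4.5,0],[0,6,0],[0,7.5,0],[0,9,0],[0,10.5,0],[0,12,0],[0,13.5,0],[0,15,0],[0,15,0],[0,15,0],[0,15,0],[0,15,0],[0,15,0],[0,15,0]],"angular":[[0,0,0],[0,0,0],[0,0,0],[0,0,0],[0,0,0],[0,0,0],[0,0,0],[0,0,0],[0,0,0],[0,0,0],[0,0,0],[0,0,0],[0,0,0],[0,0,0],[0,0,0],[0,0,0]],"claw":[40,40,40,40,40,40,40,40,40,40,40,40,48,52,56,56]}' 10;python3 look.py 6 .2025 2>/dev/null
```

```text
time_s: 9.35
tool_pos: [0.5838, 0.204, 0.2952]
ee_rot: [-0.706, 0.029, -0.028, 0.707]
wrist_force: [0.2, 0.8, -0.1]
finger_gap: 0.56
t 9.4 tcp [0.5838 0.2041 0.2952] ring arm xy [0.5836 0.2041 0.1007] ring bottom 0.0927 yaw -4.57 F [ 0.23 -0.02  1.01] gap 52.81
ring side raw [0.5851 0.2122] bias [1.53 8.07] 42.43
```

View pics/side6.png

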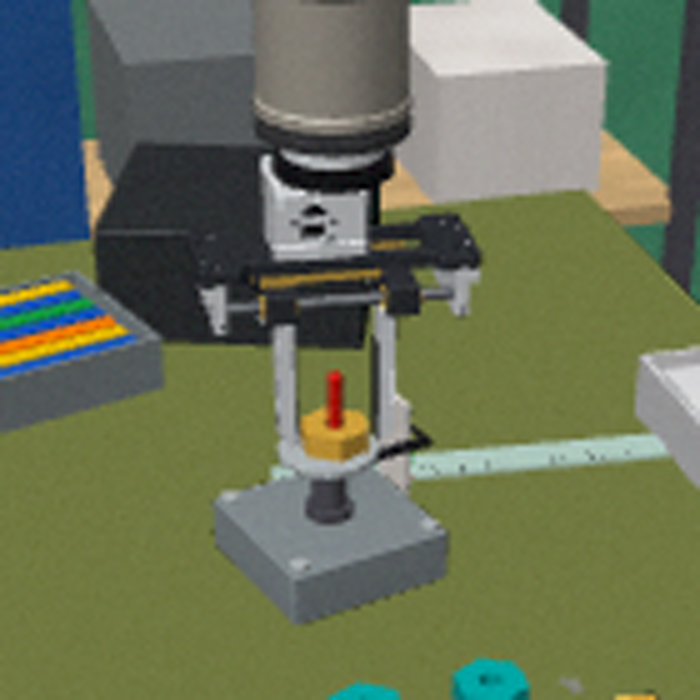

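```bash
python3 - <<'E'
from h import *
from rig import monitor
st=monitor.get_state(); plan(st,[.4806,-.0755,.0212],39.2); 
M=R.from_quat(st["ee_rot"]).as_matrix(); print(M.T@np.array([0,0,100.]))
E
```

```text
tool x [ 0.997 -0.08  -0.001] y [-0.001  0.    -1.   ] z [0.08  0.997 0.   ] jawdeg -4.57
shift mm [ -80.5   94.  -286.9]  rot_y -0.764 deg ccw 43.77
rotvec exact [-5.00e-04 -7.64e-01 -1.00e-03]
[-1.08912537e-01 -9.99999399e+01  1.24658748e-02]
```

```bash
python3 -m crank '{"translation":[[0,-30,0],[0,-75,0],[0,-90,-10],[-10,-90,-50],[-20,-85,-90],[-35,-70,-130],[-50,-50,-170],[-60,-25,-210],[-70,0,-250],[-80.5,15,-286.9],[-80.5,30,-286.9],[-80.5,30,-286.9],[-80.5,30,-286.9]],"angular":[[0,0,0],[0,0,0],[0,-0.1,0],[0,-0.2,0],[0,-0.3,0],[0,-0.4,0],[0,-0.5,0],[0,-0.6,0],[0,-0.7,0],[0,-0.764,-0.001],[0,-0.764,-0.001],[0,-0.764,-0.001],[0,-0.764,-0.001]],"claw":[56,56,60,68,68,68,68,68,68,68,68,68,68]}' 10; python3 - <<'E'
from h import *
from rig import monitor,vision
st=monitor.get_state(); plan(st,[.4806,-.0755,.0212],39.2); print(st["joint_pos"].round(2),st["time_s"],st["finger_gap"])
fs={}
for n in("top","side"):
    f=vision.grab_frame(n); np.savez(f"{n}7.npz",**f); fs[n]=f
cv2.imwrite("pics/a7.png",cv2.resize(np.hstack([fs["top"]["image"][165:245,130:220],fs["side"]["image"][145:225,225:315]]),None,fx=4,fy=4,interpolation=cv2.INTER_CUBIC))
E
```

```text
time_s: 10.7
tool_pos: [0.481, -0.0753, 0.2655]
ee_rot: [-0.666, -0.237, 0.237, 0.666]
wrist_force: [-0.6, 0.4, -0.0]
finger_gap: 0.68
tool x [0.775 0.632 0.   ] y [-0.  0. -1.] z [-0.632  0.775  0.   ] jawdeg 39.19
shift mm [-0.4 64.3  0.1]  rot_y -0.0003 deg ccw 0.01
rotvec exact [-0.0005 -0.0003  0.0001]
[-0.55  0.38  0.69  2.17 -0.37  0.71  1.08] 10.7 0.6798723746687023
```

View pics/a7.png

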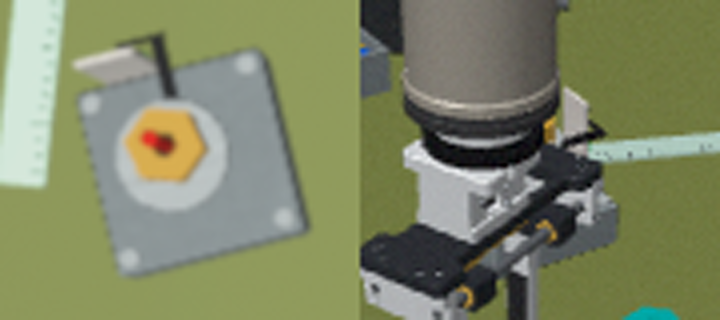

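```bash
python3 -m crank '{"translation":[[-0.4,35,0],[-0.4,55,0],[-0.4,64.3,0],[-0.4,64.3,0],[-0.4,64.3,0],[-0.4,64.3,0],[-0.4,64.3,0],[-0.4,64.3,0],[-0.4,64.3,0],[-0.4,64.3,0]],"angular":[[0,0,0],[0,0,0],[0,0,0],[0,0,0],[0,0,0],[0,0,0],[0,0,0],[0,0,0],[0,0,0],[0,0,0]],"claw":[68,68,68,42,42,42,42,42,62,62]}' 10; python3 -m crank '{"translation":[[0,0,0],[0,0,0],[0,0,0],[0,0,0],[0,0,0],[0,0,0],[0,0,0],[0,0,0],[0,0,0],[0,0,0],[0,0,0],[0,0,0],[0,0,0],[0,0,0]],"angular":[[0,0.14,0],[0,0.28,0],[0,0.42,0],[0,0.56,0],[0,0.7,0],[0,0.84,0],[0,0.98,0],[0,1.047,0],[0,1.047,0],[0,1.047,0],[0,1.047,0],[0,1.047,0],[0,1.047,0],[0,1.047,0]],"claw":[62,62,62,62,62,62,62,62,62,42,42,42,42,42]}' 20; python3 - <<'E'
from h import *
from rig import monitor
st=monitor.get_state(); M=R.from_quat(st["ee_rot"]).as_matrix()
print(st["joint_pos"].round(2),st["wrist_force"],st["finger_gap"]*94)
g=st["tool_pos"]+M[:,1]*.1945; print(g)
plan(st,[.5837,.2042,.0135+.172],-4.5)
t=shifted(load("top7.npz"),BT)
for z in (.14,.144,.147): print(z,fitpost([t],(.583,.204,z),rings_h=.016,free=(0,1)))
E
```

```text
time_s: 11.8
tool_pos: [0.4811, -0.0749, 0.202]
ee_rot: [-0.666, -0.238, 0.237, 0.666]
wrist_force: [0.8, -0.5, -0.9]
finger_gap: 0.581
time_s: 13.2
tool_pos: [0.4812, -0.075, 0.2021]
ee_rot: [-0.695, 0.126, -0.128, 0.696]
wrist_force: [-0.7, 0.2, 2.0]
finger_gap: 0.444
[-0.65  0.59  0.85  2.21 -0.76  0.66  0.4 ] [-0.69856268  0.16233728  1.9853665 ] 41.69128550708352
[ 0.48152369 -0.0747567   0.00758274]
tool x [ 0.935 -0.353  0.001] y [ 0.002  0.001 -1.   ] z [0.353 0.935 0.002] jawdeg -20.7
shift mm [  -2.5 -162.9  297.6]  rot_y -0.2827 deg ccw 16.2
rotvec exact [-0.0014 -0.2827  0.0015]
0.14 (array([0.58396123, 0.20523322, 0.14      ]), np.float64(14.644502639770508))
0.144 (array([0.5837334 , 0.20432348, 0.144     ]), np.float64(14.608010292053223))
0.147 (array([0.58360216, 0.20342894, 0.147     ]), np.float64(14.596456527709961))
```

```bash
python3 -m crank '{"translation":[[0,-20,0],[0,-60,5],[0,-105,35],[-1,-145,75],[-2,-165,115],[-2,-165,155],[-2.5,-165,195],[-2.5,-163,235],[-2.5,-160,270],[-2.5,-158,290],[-2.5,-158,297.6],[-2.5,-158,297.6],[-2.5,-158,297.6]],"angular":[[0,0,0],[0,0,0],[0,-0.07,0],[0,-0.14,0],[0,-0.21,0],[-0.0014,-0.2827,0.0015],[-0.0014,-0.2827,0.0015],[-0.0014,-0.2827,0.0015],[-0.0014,-0.2827,0.0015],[-0.0014,-0.2827,0.0015],[-0.0014,-0.2827,0.0015],[-0.0014,-0.2827,0.0015],[-0.0014,-0.2827,0.0015]],"claw":[40,40,40,40,40,40,40,40,40,40,40,40,40]}' 20; python3 look.py 8 .2021 2>/dev/null; python3 - <<'E'
from h import *
from rig import monitor
st=monitor.get_state();plan(st,[.5837,.2042,.2021-.18+.13],-4.5)
E
```

```text
time_s: 14.5
tool_pos: [0.5836, 0.2023, 0.3608]
ee_rot: [0.707, -0.028, 0.028, -0.706]
wrist_force: [0.7, -0.0, -1.8]
finger_gap: 0.446
t 14.55 tcp [0.5836 0.2022 0.3609] ring arm xy [0.5835 0.2022 0.1668] ring bottom 0.1588 yaw -4.63 F [-0.6  -0.35 -1.51] gap 41.8
ring side raw [0.5825 0.2045] bias [-1.05  2.32] 107.24
tool x [ 0.997 -0.081 -0.   ] y [-0. -0. -1.] z [ 0.081  0.997 -0.   ] jawdeg -4.63
shift mm [-0.  28.8  2. ]  rot_y -0.0022 deg ccw 0.13
rotvec exact [ 0.     -0.0022 -0.    ]
```

View pics/side8.png

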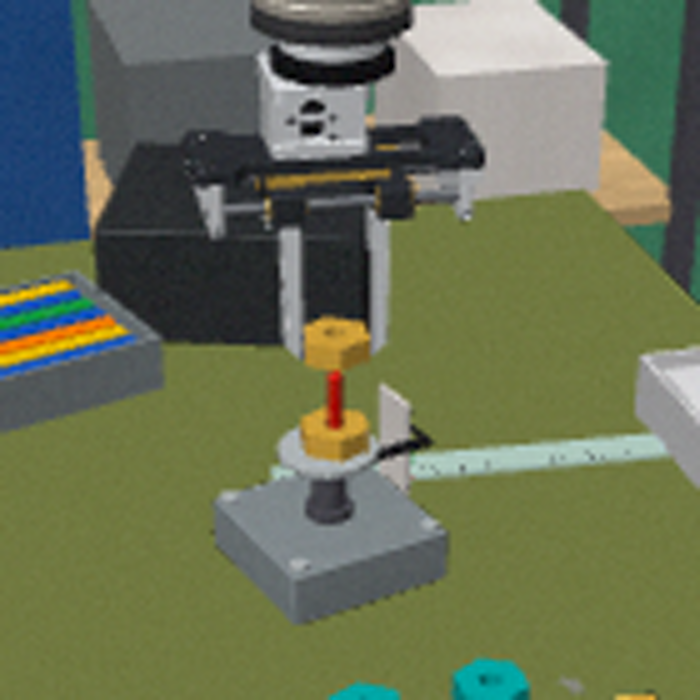

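```bash
python3 -m crank '{"translation":[[0,3,2],[0,6,2],[0,9,2],[0,13,2],[0,17,2],[0,21,2],[0,25,2],[0,28,2],[0,28,2]],"angular":[[0,0,0],[0,0,0],[0,0,0],[0,0,0],[0,0,0],[0,0,0],[0,0,0],[0,0,0],[0,0,0]],"claw":[40,40,40,40,40,40,40,40,40]}' 20; python3 look.py 9 .2021 2>/dev/null
```

```text
time_s: 15.45
tool_pos: [0.5836, 0.2043, 0.3324]
ee_rot: [0.707, -0.029, 0.028, -0.706]
wrist_force: [0.5, -0.5, -1.7]
finger_gap: 0.444
t 15.5 tcp [0.5837 0.2042 0.3327] ring arm xy [0.5837 0.2041 0.1386] ring bottom 0.1306 yaw -4.63 F [-1.47  0.46 -1.81] gap 42.2
ring side raw [0.57   0.1551] bias [-13.68 -49.06] 84.88
```

View pics/side9.png

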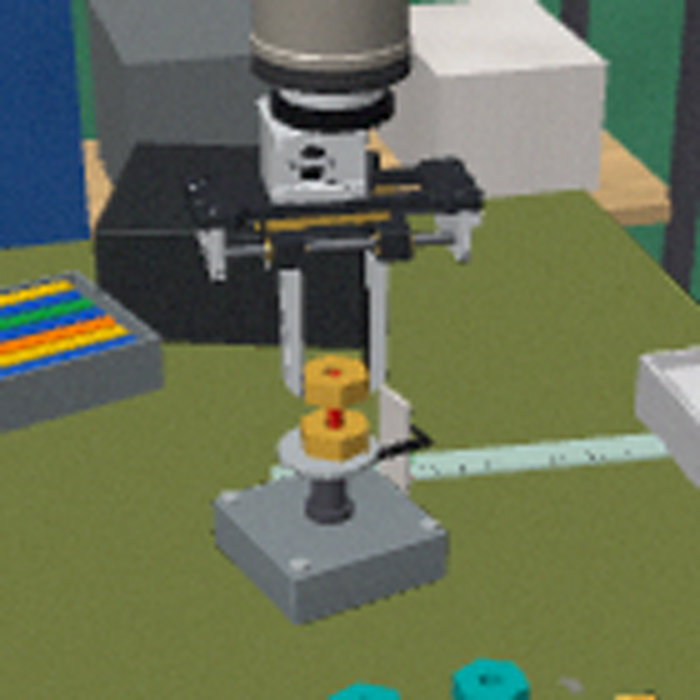

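```bash
python3 -m crank '{"translation":[[0,5,0],[0,10,0],[0,14,0],[0,16,0],[0,17.5,0],[0,19,0],[0,20.5,0],[0,22,0],[0,23.5,0],[0,25,0],[0,26.5,0],[0,28,0],[0,29.5,0],[0,31,0],[0,31,0],[0,31,0]],"angular":[[0,0,0],[0,0,0],[0,0,0],[0,0,0],[0,0,0],[0,0,0],[0,0,0],[0,0,0],[0,0,0],[0,0,0],[0,0,0],[0,0,0],[0,0,0],[0,0,0],[0,0,0],[0,0,0]],"claw":[40,40,40,40,40,40,40,40,40,40,40,40,40,40,40,40]}' 10; python3 look.py 10 .2021 2>/dev/null
```

```text
time_s: 17.1
tool_pos: [0.5837, 0.2042, 0.3017]
ee_rot: [0.707, -0.029, 0.028, -0.706]
wrist_force: [-1.0, -0.2, 0.2]
finger_gap: 0.447
t 17.15 tcp [0.5837 0.2042 0.3017] ring arm xy [0.5837 0.2041 0.1076] ring bottom 0.0996 yaw -4.63 F [-0.8  0.3 -0.5] gap 41.97
ring side raw [0.5839 0.2032] bias [ 0.24 -0.92] 36.61
```

View pics/side10.png

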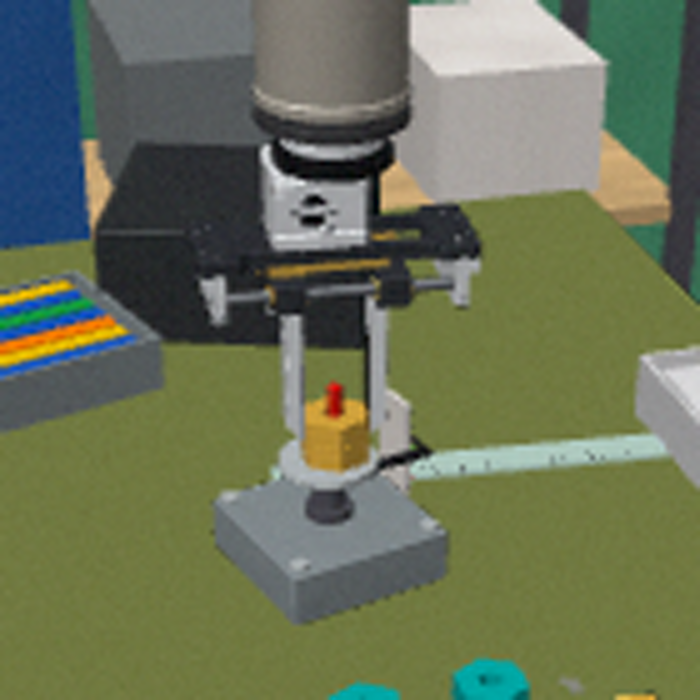

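```bash
python3 -m crank '{"translation":[[0,0,0],[0,0,0],[0,0,0],[0,0,0],[0,-10,0],[0,-35,0],[0,-70,0]],"angular":[[0,0,0],[0,0,0],[0,0,0],[0,0,0],[0,0,0],[0,0,0],[0,0,0]],"claw":[48,52,56,56,56,56,56]}' 10; python3 look.py 11 .2021 2>/dev/null
cat > redtop.py <<'E'
from h import *
for n in (0,2,6,8,10,11):
    f=load(f"side{n}.npz"); im=f["image"].astype(float)[140:200,255:280]; o=np.clip((im[...,2]-np.maximum(im[...,0],im[...,1]))/np.maximum(im[...,2],40)/.75,0,1)
    o[:, :8]=0;o[:,17:]=0
    p=o[:,9:15].max(1); i=np.argmax(p>.5); v=140+i-(p[i]-.5)/(p[i]-p[i-1])
    s=shifted(f,BS); zz=np.linspace(.11,.17,601); pv=[proj(s,[.5837,.2042+.003,z])[1] for z in zz]
    print(n,round(v,2),round(float(np.interp(-v,-np.array(pv),zz)),4))
E
python3 redtop.py;  python3 - <<'E'
from h import *
from rig import monitor
st=monitor.get_state(); plan(st,[.6208,-.2151,.0212],44.8);plan(st,[.6208,-.2151,.0212],-15.2)
E
```

```text
time_s: 17.85
tool_pos: [0.5833, 0.2041, 0.3721]
ee_rot: [0.707, -0.029, 0.028, -0.706]
wrist_force: [0.5, 0.2, 0.6]
finger_gap: 0.558
t 17.9 tcp [0.585  0.2035 0.3781] ring arm xy [0.5857 0.2038 0.184 ] ring bottom 0.176 yaw -4.69 F [3.1  0.16 6.74] gap 52.46
ring side raw [0.5807 0.2138] bias [-5. 10.] 4711.04
0 160.77 0.1553
2 160.76 0.1553
6 163.53 0.1452
8 163.3 0.1461
10 165.75 0.1371
11 166.23 0.1353
tool x [ 0.997 -0.082  0.004] y [ 0.004  0.001 -1.   ] z [0.082 0.997 0.002] jawdeg -4.69
shift mm [  69.3  176.5 -414.6]  rot_y -0.8638 deg ccw 49.49
rotvec exact [ 1.000e-04 -8.638e-01  4.200e-03]
tool x [ 0.997 -0.082  0.004] y [ 0.004  0.001 -1.   ] z [0.082 0.997 0.002] jawdeg -4.69
shift mm [  69.3  176.5 -414.6]  rot_y 0.1834 deg ccw -10.51
rotvec exact [-0.002   0.1834  0.0036]
```

View pics/side11.png

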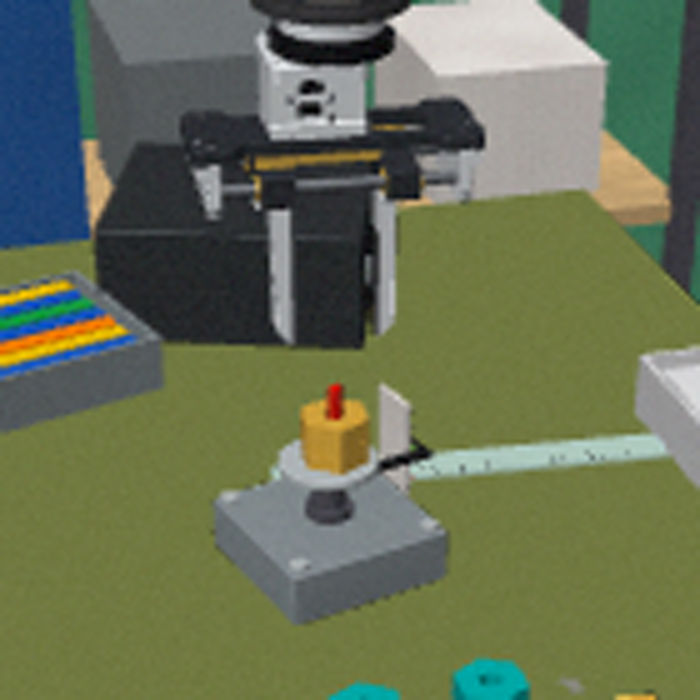

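```bash
python3 - <<'E'
from h import *
from rig import monitor
st=monitor.get_state(); plan(st,[.4643,-.2236,.085],36)
# depth-based heights
def surf(f,poly_pts):
    pass
for n in ("top0","top7","side0","side2","side8","side11"):
    f=load(n+".npz"); g=shifted(f,BT if n[0]=="t" else BS)
    H,W=f["depth"].shape; uu,vv=np.meshgrid(np.arange(W),np.arange(H)); d=f["depth"]
    T=g["cam_to_world"]; P=np.stack([(uu-g["cx"])/foc(g)*d,(vv-g["cy"])/foc(g)*d,d],-1)@T[:3,:3].T+T[:3,3]
    c=np.array([.5773,.2004]); a=np.radians(14); L=(P[...,:2]-c)@np.array([[np.cos(a),-np.sin(a)],[np.sin(a),np.cos(a)]])
    r=np.hypot(L[...,0],L[...,1]); z=P[...,2]
    base=(np.abs(L).max(-1)<.055)&(r>.042)&(z>.025)&(z<.055)
    desk=(r>.1)&(r<.16)&(np.abs(z)<.012)
    pan=(r<.031)&(z>.085-.03)&(z<.117)
    print(n,"base",z[base].mean().round(4),base.sum(),"desk",z[desk].mean().round(4),"pan",np.median(z[pan]).round(4),z[pan].std().round(4),pan.sum())
E
```

```text
tool x [ 0.997 -0.082  0.004] y [ 0.004  0.001 -1.   ] z [0.082 0.997 0.002] jawdeg -4.69
shift mm [ -85.8  112.1 -435.7]  rot_y -0.7103 deg ccw 40.69
rotvec exact [-2.000e-04 -7.103e-01  4.200e-03]
top0 base 0.0402 927 desk 0.0003 pan 0.1016 0.0026 497
top7 base 0.0402 958 desk 0.0003 pan 0.0997 0.0082 496
side0 base 0.0409 272 desk 0.0009 pan 0.1016 0.0154 187
side2 base 0.041 281 desk 0.0009 pan 0.1018 0.016 182
side8 base 0.041 258 desk 0.0009 pan 0.0976 0.0152 208
side11 base 0.0408 238 desk 0.0009 pan 0.0976 0.0161 242
```

```bash
python3 -m crank '{"translation":[[0,-15,-10],[-10,-15,-50],[-20,-10,-95],[-30,0,-140],[-40,20,-185],[-48,45,-230],[-55,70,-275],[-62,90,-320],[-70,105,-365],[-80,112,-405],[-85.8,112,-435.7],[-85.8,112,-435.7],[-85.8,112,-435.7],[-85.8,112,-435.7]],"angular":[[0,0,0],[0,-0.08,0],[0,-0.16,0],[0,-0.24,0],[0,-0.32,0],[0,-0.4,0],[0,-0.48,0],[0,-0.56,0],[0,-0.64,0.004],[0,-0.71,0.004],[0,-0.71,0.004],[0,-0.71,0.004],[0,-0.71,0.004],[0,-0.71,0.004]],"claw":[56,56,60,68,68,68,68,68,68,68,68,68,68,68]}' 10; cat > panz.py <<'E'
from h import *
import sys
def panz(f,lo,hi,nr):
    g=shifted(f,BT); H,W=f["depth"].shape; uu,vv=np.meshgrid(np.arange(W),np.arange(H)); d=f["depth"]
    T=g["cam_to_world"]; P=np.stack([(uu-g["cx"])/foc(g)*d,(vv-g["cy"])/foc(g)*d,d],-1)@T[:3,:3].T+T[:3,3]; z=P[...,2]
    c=np.array([.5773,.2004]); r=np.hypot(*(P[...,:2]-c).transpose(2,0,1)); a=np.radians(14); L=(P[...,:2]-c)@np.array([[np.cos(a),-np.sin(a)],[np.sin(a),np.cos(a)]])
    base=(np.abs(L).max(-1)<.055)&(r>.042)&(z>.025)&(z<.055)
    zb=z[base].mean()-.04
    b=brass(f)>.6; 
    if nr==0: m=(r<.031)&(r>.014)
    else: m=cv2.erode((b&(r<.04)).astype(np.uint8),np.ones((3,3),np.uint8))>0
    m&=(z>lo)&(z<hi); zz=z[m]; 
    m2=np.abs(zz-np.median(zz))<.006
    zt=zz[m2].mean()-zb
    print("rings",nr,"top z",zt.round(4),m2.sum(),zz[m2].std().round(4),"sink",round((.110-zt+.016*nr)*1e3,2))
    # bare pan annulus
    b2=cv2.dilate(b.astype(np.uint8),np.ones((3,3),np.uint8))>0
    m=(r<.032)&~b2&(z>.05)&(z<.115); zz=z[m]
    if len(zz)>5: print("  annulus",(np.median(zz)-zb).round(4),len(zz))
E
python3 - <<'E'
from panz import *
from rig import monitor,vision
st=monitor.get_state(); plan(st,[.4643,-.2236,.0212],36); print(st["joint_pos"].round(2),st["time_s"])
panz(load("top0.npz"),.08,.12,0); panz(load("top7.npz"),.09,.14,1)
for k in range(4):
    f=vision.grab_frame("top"); np.savez(f"top12_{k}.npz",**f); panz(f,.09,.15,2)
cv2.imwrite("pics/t12.png",cv2.resize(f["image"][160:290,130:390],None,fx=3,fy=3,interpolation=cv2.INTER_CUBIC))
E
```

```text
time_s: 19.3
tool_pos: [0.4645, -0.2229, 0.2654]
ee_rot: [-0.672, -0.219, 0.218, 0.673]
wrist_force: [0.0, 0.4, -0.2]
finger_gap: 0.68
tool x [0.809 0.588 0.001] y [ 0.     0.001 -1.   ] z [-0.588  0.809  0.   ] jawdeg 36.03
shift mm [-0.6 64.2 -0.4]  rot_y 0.0006 deg ccw -0.03
rotvec exact [-0.0003  0.0006  0.0007]
[-0.29  0.45  0.77  2.12 -0.46  0.75  1.4 ] 19.3
rings 0 top z 0.1013 395 0.0023 sink 8.7
  annulus 0.1013 476
rings 1 top z 0.1072 153 0.0024 sink 18.75
  annulus 0.0915 226
rings 2 top z 0.1141 187 0.0024 sink 27.89
  annulus 0.0828 227
rings 2 top z 0.1141 171 0.0024 sink 27.91
  annulus 0.0826 227
rings 2 top z 0.1136 185 0.0024 sink 28.45
  annulus 0.082 230
rings 2 top z 0.1144 178 0.0024 sink 27.59
  annulus 0.0821 226
```

View pics/t12.png

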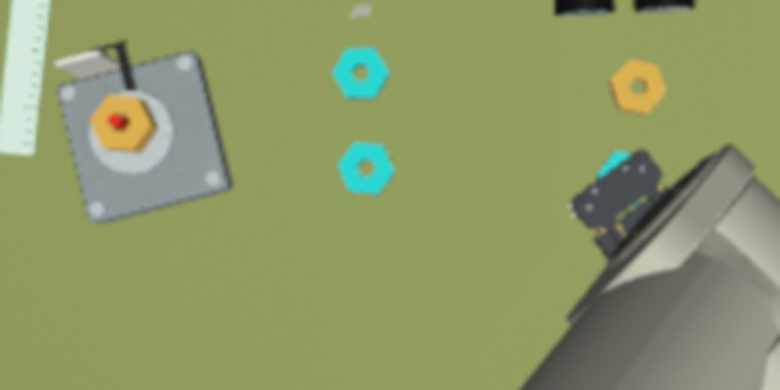

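```bash
python3 - <<'E'
from h import *
from rig import vision
D=[]
for k in range(20):
    f=vision.grab_frame("top"); D.append(f["depth"])
D=np.array(D); D[D==0]=np.nan; d=np.nanmean(D,0); f["depth"]=d; np.savez("topavg.npz",**f)
print("pix noise",np.nanstd(D,0)[200:230,160:200].mean())
g=shifted(f,BT);H,W=d.shape; uu,vv=np.meshgrid(np.arange(W),np.arange(H))
T=g["cam_to_world"]; P=np.stack([(uu-g["cx"])/foc(g)*d,(vv-g["cy"])/foc(g)*d,d],-1)@T[:3,:3].T+T[:3,3]; z=P[...,2]
b=cv2.erode((brass(f)>.6).astype(np.uint8),np.ones((3,3),np.uint8))>0
def near(c,r0,r1): rr=np.hypot(P[...,0]-c[0],P[...,1]-c[1]); return (rr>r0)&(rr<r1)
for nm,c,zl in(("stack",(.5837,.2042),(.09,.14)),("ringC",(.6208,-.2151),(.008,.025))):
    m=b&near(c,.0,.024)&(z>zl[0])&(z<zl[1]); print(nm,np.mean(z[m]),np.median(z[m]),m.sum(),z[m].std())
m=near((.6208,-.2151),.032,.045)&(abs(z)<.01);print("desk C",np.median(z[m]),m.sum())
c=np.array([.5773,.2004]);a=np.radians(14); L=(P[...,:2]-c)@np.array([[np.cos(a),-np.sin(a)],[np.sin(a),np.cos(a)]]); r=np.hypot(L[...,0],L[...,1])
m=(np.abs(L).max(-1)<.054)&(r>.042)&(z>.03)&(z<.05); print("base",np.mean(z[m]),np.median(z[m]),m.sum())
m=(np.abs(L).max(-1)>.07)&(r<.12)&(abs(z)<.01)&(L[...,0]<.02); print("desk",np.median(z[m]))
b2=cv2.dilate((brass(f)>.3).astype(np.uint8),np.ones((3,3),np.uint8))>0
m=(r<.031)&~b2&(z>.07)&(z<.1); print("annulus",np.mean(z[m]),np.median(z[m]),m.sum(),z[m].std())
s=load("side11.npz"); cv2.imwrite("pics/gauge.png",cv2.resize(s["image"][160:205,255:300],None,fx=13,fy=13,interpolation=cv2.INTER_CUBIC))
E
```

```text
pix noise 0.0026054815
stack 0.11540898379452115 0.11423453258629646 208 0.005446153712874488
ringC 0.015828987858637 0.015857460291788028 104 0.000675822765868177
desk C -0.00024718101406506765 470
base 0.04013548617381734 0.040005472725851976 916
desk -3.428689831930232e-05
annulus 0.0823274082762309 0.08234836088774977 173 0.0007111424332148987
```

View pics/gauge.png

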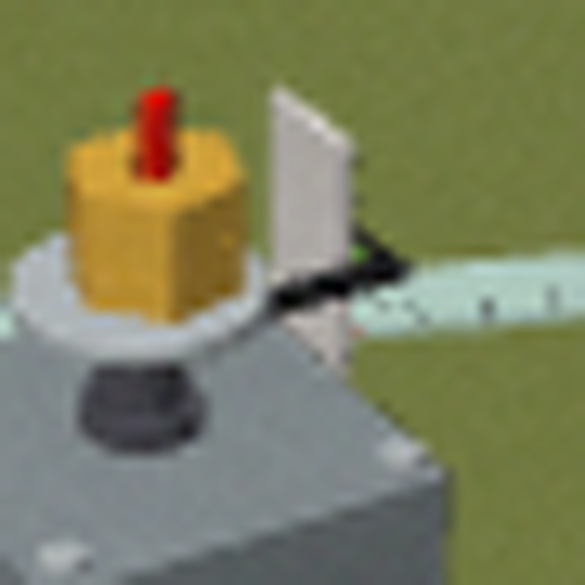

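```bash
python3 - <<'E'
from h import *
s=shifted(load("side11.npz"),(-.0001,-.0025)); t=shifted(load("top0.npz"),BT)
c=np.array([.5773,.2004]); a=np.radians(14)
W=lambda x,y,z:np.r_[c+[x*np.cos(a)-y*np.sin(a),x*np.sin(a)+y*np.cos(a)],z]
cr=lambda p:((proj(s,p)-[255,160]+.5)*13-.5).round(0)
for nm,p in(("platetop near",W(.066,.006,.102)),("platetop far",W(.066,.042,.102)),("band top",W(.068,.006,.069)),("band bot",W(.068,.006,.056)),("red",W(.068,.006,.044)),("basecorner",W(.06,-.06,.04))): print(nm,cr(p))
for sk in(.025,.0265,.0277,.029,.031): print(sk,"arm at x68",cr(W(.068,0,.0965-sk)),"elbow x74.5",cr(W(.0745,0,.0965-sk)),"tip y24",cr(W(.0745,.024,.0965-sk)), "y6",cr(W(.0745,.006,.0965-sk)))
im=load("side11.npz")["image"]
for v in range(172,190): print(v,[tuple(int(q) for q in im[v,u]) for u in range(279,287)])
E
```

```text
platetop near [342. 149.]
platetop far [273.  93.]
band top [346. 257.]
band bot [346. 299.]
red [345. 338.]
basecorner [449. 471.]
0.025 arm at x68 [358. 258.] elbow x74.5 [379. 252.] tip y24 [333. 214.] y6 [368. 243.]
0.0265 arm at x68 [358. 263.] elbow x74.5 [379. 257.] tip y24 [333. 219.] y6 [367. 248.]
0.0277 arm at x68 [358. 267.] elbow x74.5 [379. 261.] tip y24 [333. 223.] y6 [367. 252.]
0.029 arm at x68 [358. 272.] elbow x74.5 [379. 266.] tip y24 [333. 227.] y6 [367. 256.]
0.031 arm at x68 [358. 278.] elbow x74.5 [379. 272.] tip y24 [333. 234.] y6 [367. 262.]
172 [(160, 164, 169), (160, 164, 170), (138, 143, 145), (64, 101, 97), (63, 120, 111), (67, 125, 117), (64, 122, 113), (65, 124, 116)]
173 [(162, 169, 171), (164, 166, 171), (139, 143, 146), (68, 122, 114), (64, 121, 112), (62, 121, 113), (61, 119, 112), (61, 121, 112)]
174 [(163, 168, 173), (160, 164, 169), (140, 145, 145), (77, 126, 117), (63, 123, 114), (64, 121, 113), (65, 122, 113), (64, 122, 114)]
175 [(162, 165, 170), (161, 164, 169), (141, 142, 148), (69, 104, 98), (65, 118, 111), (65, 123, 113), (64, 121, 112), 
[... 1183 characters left out ...]
188, 200, 174)]
185 [(162, 167, 172), (164, 170, 175), (141, 145, 146), (125, 135, 155), (159, 171, 151), (157, 170, 146), (152, 164, 141), (131, 154, 135)]
186 [(163, 167, 169), (164, 167, 173), (140, 146, 149), (93, 134, 124), (68, 123, 115), (65, 123, 114), (68, 125, 117), (63, 122, 111)]
187 [(115, 118, 116), (162, 165, 171), (115, 117, 121), (69, 120, 111), (68, 121, 114), (67, 123, 113), (63, 121, 113), (64, 122, 112)]
188 [(149, 146, 138), (138, 140, 138), (121, 137, 137), (68, 120, 114), (67, 122, 112), (62, 120, 110), (68, 124, 114), (65, 123, 112)]
189 [(131, 131, 121), (136, 133, 124), (112, 124, 120), (72, 122, 116), (65, 120, 112), (68, 122, 113), (65, 122, 113), (61, 122, 112)]
```

```bash
python3 -m crank '{"translation":[[0,-40,0],[0,-80,0],[0,-80,0],[0,-80,0]],"angular":[[0,0,0],[0,0,0],[0,0,0],[0,0,0]],"claw":[68,68,68,68]}'; python3 - <<'E'
from panz import *
from rig import vision,monitor
F=[vision.grab_frame("top") for _ in range(10)]; f=F[-1]; D=np.array([x["depth"] for x in F]); f["depth"]=D.mean(0)
panz(f,.09,.15,2); t0=load("top0.npz")
print("moved px outside arm:",np.argwhere(np.abs(f["image"].astype(int)-t0["image"]).max(-1)[:175]>60).shape, monitor.get_state()["time_s"])
cv2.imwrite("pics/fin.png",f["image"])
E
```

```text
time_s: 20.9
tool_pos: [0.4644, -0.2234, 0.3456]
ee_rot: [-0.672, -0.219, 0.218, 0.672]
wrist_force: [-0.2, 0.3, 0.7]
finger_gap: 0.679
rings 2 top z 0.1141 180 0.0011 sink 27.9
  annulus 0.0822 224
moved px outside arm: (3, 2) 21.4
```

View pics/fin.png

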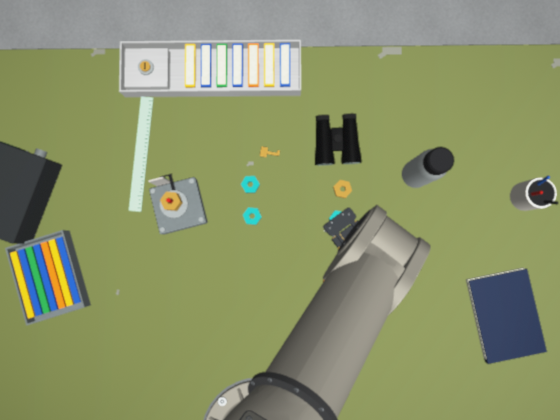

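```bash
python3 -c "
from rig import job; print(job.hand_in())"
```

```text
the job is handed in; nothing more can be done
None
```

I threaded two brass rings over the red post, let each down slowly and released it, and handed the job in at about 21 s. The pan has sunk to about 27.8 mm, which is inside the green band (27 to 40 mm) but only about 0.8 mm past its upper edge.

- **Sink:** averaged top-camera depth gave 8.7 mm empty, 18.8 mm after the first ring and 27.7 to 27.9 mm after the second, steady over about 2 s. The same method read the base at 40.0 mm and a ring on the desk at 16.1 mm, so I trust it to a few tenths of a millimetre.
- **Disagreement:** the side camera put the sink about 1 mm deeper, near 28.7 mm. A rough reading of the pointer arm there put it deeper still, near 31 mm. Both are in the band.
- **Third ring:** by the ring weights you gave, it would have sunk the pan to about 36 to 39 mm, also in the band. I left it off because the pointer was already in the band.
- **Other things:** both spare brass rings stayed on the desk. The final top picture shows nothing else moved; the arm hid the spare ring beneath it, the stopwatch and two look-alikes (the orange one and a turquoise one). I did not touch any of these. The overload line was never approached, and the gripper ended clear of everything.

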